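# Fetch the spare cutting grid from under the slicer's flap

### The job

The spare cutting grid of the vegetable slicer is stored under the steel flap that the red pusher carriage now covers. Push the carriage along its rails until it clicks past the detent and is fully home at the end stop, then lift the flap right up so that it stays open, and draw out the grid, whose orange tab is there to grip. Finish while still holding it: keep the grid still and upright above the middle of the blue tray, about 20 cm above the table, leaving the carriage parked, the flap open, and without knocking the bowl, bottle, jar or beaker about.

Things in the scene. Friction and masses are not known exactly. Their poses are not given: they have to be found in the camera images.
- slicer: White vegetable slicer base, red stripe towards the robot, fixed, 260 (x) x 360 (y) x 100 mm high. Origin at the centre of its underside; x points away from the robot, y along the rails to the parking end, z up. Rails along y at x = +-92 mm, tops 112 mm above the table, end stops at the +y end.
- pocket (a point): Centre of the mouth of the pocket under the flap (slicer x = 0, y = -85 mm, 100 mm above the table). The pocket is 110 mm square, open at the top, its floor 14 mm above the table. Only four grey slot guides, 34 mm tall, stand in it at the ends of the grid (x = +-41 to +-55 mm).
- carriage (a joint): Position of the pusher carriage along slicer +y, m: 0 = its centre over the pocket (y = -85 mm), 0.19 = at the end stop. A sprung detent must be passed from about 0.173 to 0.187 (about 6 N; sliding friction about 1.5 N); beyond it the carriage is parked. It stays where it is left.
- carriage_push (a point): Centre of the carriage's -y side face, to push on: a red block 100 (x) x 80 (y) x 40 mm, 160 to 200 mm above the table, on a deck 210 x 80 mm, 150 to 160 mm above the table, that bridges the flap on two feet. A black ball knob, 28 mm across, on the block's top reaches 232 mm. Moves with the carriage; axes as the slicer's.
- flap (a joint): Opening angle of the steel flap in rad: 0 shut (level), 1.57 upright, 1.9 at its stop, leaning away from the robot. Stiff friction hinge (about 0.16 N m): it stays at any angle.
- flap_hinge (a point): Mid-point of the flap's hinge axis, 103 mm above the table; the axis runs along slicer y on the side away from the robot (slicer x = +64 mm, y = -85 mm). The shut flap, 124 (x) x 120 (y) x 5 mm, reaches from here to slicer -x; its near edge swings up and over away from the robot. The point turns with the flap.
- flap_knob (a point): Centre of the flap's black grip: a bar along slicer y, 26 mm long, 14 mm thick, flat ends, on a stem 12 x 18 mm. Flap shut: 104 mm from the hinge axis to slicer -x, 32.5 mm above the axis, 30 mm above the flap's face. Pinched on its two ends it can turn between the fingers as the flap swings.
- insert_center (a point): Centre (half-way up) of the loose aluminium cutting grid, 0.13-0.25 kg, 78 mm high: frame 84 (x) x 10 (y) x 56 mm, on top an orange tab 26 (x) x 12 (y) x 22 mm, centred 28 mm above this point. Stored upright in slots, axes as the slicer's, tab top 8 mm below the slicer's top; 49 mm free beside the tab along y. Draw it straight up; it is clear with this point 140 mm above the table.
- tray: Blue open tray, 160 x 160 x 25 mm, fixed on the table, to the left or the right of the slicer. Origin at the centre of its underside.
- bowl: White bowl, 110 mm across, 45 mm high, standing on a green cutting board (160 x 160 x 15 mm) on the other side of the slicer from the tray; bystander. Origin at the centre of its underside, as for the other bystanders.
- sauce: Amber bottle with a red cap, 62 mm across, 200 mm high; bystander beyond the slicer, to its right.
- jar: Clear jar, white lid, 72 mm across, 100 mm high; bystander beyond the slicer, to its left.
- beaker: Clear beaker, 76 mm across, 100 mm high; bystander far to the left.
Things that resemble listed ones, but are neither listed nor needed, are in the scene too. Of the things shaped like the tray, the blue one is meant.

How it is judged:
By the outcome, as a careful person would: the job done as asked, in the order asked, and still so for the second after the job is handed in, while the arm keeps its last pose, push and grip.
It also fails if it takes over 72 s, if anything falls off the work surface, if the arm or the gripper's body presses on something with over 40 N, if the wrist force passes 120 N, or if a joint passes its speed limit or range.

### The arm

A 6-joint arm with a two-finger parallel gripper is mounted at the origin on the work surface. World frame = base frame: x ahead of the robot, y to its left, z up, the work surface at z = 0. Lengths are in mm, angles in rad, forces in N, time in s.
With the tool pointing down it reaches from about 400 to 925 mm from the base axis. Payload 12.5 kg.
Tool frame: the origin (TCP) lies on the centre line of the jaws, within the pads' length; the fingertips stand 8 mm ahead of it and the grasp point (between the pads) lies 11 mm behind it; z points along the fingers, x is the direction in which the jaws open and shut, and the axes are right-handed (so a half turn about z gives the same grasp; the last joint's range is limited). The gripper opens to 95 mm and grips with 3 to 60 N. Pads are 20 mm wide; open, the fingers measure 119 mm over their backs; the gripper's body (75 mm by 180 mm) begins 59 mm behind the grasp point.
Start: joints at [1.049, 0.491, 1.559, -0, 1.092, -0.106], TCP at [252.437, 571.771, 222.661] pointing down, gripper open.
Joint ranges: [-3.1, 3.1], [-0.84, 2.19], [0.05, 2.79], [-1.13, 4.28], [0.06, 2.93], [-2.69, 2.69]. Speed limits (rad/s): [2.22, 2.22, 2.79, 3.14, 3.14, 3.14].

### API

Orientations are given as [roll, pitch, yaw] about the fixed x, y, z axes, in that order (R = Rz(yaw) Ry(pitch) Rx(roll)).
In Python, from cell import env gives the robot as it stands. The module is installed in compiled form; this text tells all that it offers.
- The arm moves only by the tool send_rows, never from a script. Its argument "moves" is a list that holds one entry, the list of rows, each a list of 6 numbers: the shift along the tool's x, y, z as a fraction of full scale, then the turn, a rotation vector about the tool's x, y, z as a fraction of full scale. A call has 1 to 12 rows; each row is the pose to reach, as a shift and turn from the pose commanded when the call began, along the tool's axes at that moment; what a row does not reach only later rows make up. Full scale, the value 1, is 0.3 m for a shift and 90 degrees for a turn. A row lasts 1/12 s, in which the tool goes at most 41.7 mm and 7.16 degrees, less where a joint would pass 70% of its speed; a pose out of reach is approached as far as the arm can. A call with a number of a shift or a turn outside -1 to 1 is refused whole. A call with a gripper value outside its range is refused whole. "grip" is the gripper's target within -1 to 1 (shut at 1, half-way at 0, fully open at -1), set as the call begins (left out, the last holds). The fingers move at their own pace and stop on an object; the grip force is fixed at half the most. Time passes only in rows, so rows that repeat a pose let the fingers close. It gives the time, the measured TCP pose, the force and the opening at its end, in the units of the state.
- env.state(): the state, without advancing time (a new reading comes with each control period).
- env.read_camera(name): name is "side" or "top" or "wrist"; returns a dict with "image" (384x512x3 uint8, red, green, blue), "mtx" (3x3 intrinsics, pixels), "distortion" ([k1, k2, p1, p2, k3] as OpenCV has them; the pictures are not rectified), "T" (4x4, takes a point from camera to world coordinates); the wrist camera has in their place "mount" (4x4, takes a point from camera to tool coordinates, whose origin is the TCP and whose axes are the tool frame's). Camera axes: x right, y up, looking along -z (the intrinsics and any distortion apply to the point x, -y, -z); pixel columns grow to the right and rows downward; lengths in mm; the calibration is good to about 2 mm. A picture is of the moment at which its call begins: read the wrist's pose just before it. There is no depth.
- env.job_done(): hands the job in, once; it reports no verdict.
Trained networks look in the newest picture that a camera, given by its name, has taken for a name from the list of things; names that differ only in an ending like _2 or _b are one class to them, and where a whole thing is asked for, a point or a joint stands for the part that bears it (a point fixed in the world has none). Each returns a list of dicts, best first, with "confidence" (0 to 1); they miss things now and then, are a little off and sometimes report something else, mostly with a low value. They report only what shows in the picture. A call takes as long as a camera call. They do not tell look-alikes from the thing itself.
- env.look_for(camera, thing): "xy" ([column, row] in pixels, amid what is visible of it).
- env.outline_of(camera, thing): "region" (384x512 bool, what is visible of it) and "xy" ([column, row] in pixels, amid what is visible of it).
The state is a dict: "t": time; "joints": joint angles; "qvel": joint speeds; "tau": joint torques, N m; "eef_pos": TCP position; "tcp_rot": TCP orientation; "ft_force": force on the tool from outside, world axes, zero at the start; "moment": the same for the moment, N m; "opening": opening from 0.0 (shut) to 1.0 (fully open).
Only numpy, scipy, OpenCV 4.12 (cv2) and the standard library are available. Lean on these libraries where they do the work, as an engineer would, in place of code of your own. Each camera call takes 0.05 s, during which the arm holds its last target. There are 200 camera calls.

## Working session

There is one attempt and no reset: what is moved stays moved. The work goes in short steps, Python scripts to look and compute and a tool call to move; the robot and the scene stay as the last step left them, time stands still between calls to the robot, and variables do not carry over. Pictures are saved under pics/ and viewed, about 8 in all and at most 12, crops included, and the job is handed in when it is done.

Besides the shell and the picture viewer there is one more tool, called after ">>>" as name(argument=value, ...), one argument or row to a line, values as JSON. send_rows: Moves the arm, as the interface text tells. Its arguments: {"type":"object","properties":{"moves":{"type":"array","items":{"type":"array","items":{"type":"array","items":{"type":"number"}}}},"grip":{"type":"number"}},"required":["moves"]}

```bash
mkdir -p pics; cat > h.py <<'E'
import numpy as np, cv2
from cell import env
from scipy.spatial.transform import Rotation as R
def tool():
    s=env.state(); T=np.eye(4); T[:3,:3]=R.from_euler('xyz',s['tcp_rot']).as_matrix(); T[:3,3]=s['eef_pos']; return T
def cam(n):
    Tt=tool(); c=env.read_camera(n)
    if 'T' not in c: c['T']=Tt@np.array(c['mount'])
    c['T']=np.array(c['T']); return c
def plane(c,uv,z):
    p=cv2.undistortPoints(np.array(uv,float).reshape(1,1,2),np.array(c['mtx']),np.array(c['distortion']))[0,0]
    d=c['T'][:3,:3]@np.array([p[0],-p[1],-1]); o=c['T'][:3,3]; return o+d*(z-o[2])/d[2]
def proj(c,P):
    P=np.atleast_2d(np.array(P,float)); q=(P-c['T'][:3,3])@c['T'][:3,:3]; q=q*[1,-1,-1]
    return cv2.projectPoints(q,np.zeros(3),np.zeros(3),np.array(c['mtx']),np.array(c['distortion']))[0][:,0]
def save(c,n): cv2.imwrite('pics/'+n,c['image'][:,:,::-1])
E
python3 - <<'E'
from h import *
np.set_printoptions(precision=1,suppress=True)
print(env.state())
Z=dict(slicer=100,carriage_push=200,flap_knob=135,tray=12,bowl=45,sauce=200,jar=100,beaker=100)
for n in ['top','side']:
    c=cam(n); save(c,n+'0.png'); print(n,c['T'][:3,3])
    for t,z in Z.items():
        for d in env.look_for(n,t)[:3]: print(t,np.array(d['xy']),round(d['confidence'],2),plane(c,d['xy'],z))
E
```

```text
{'t': 0.0, 'joints': array([ 1. ,  0.5,  1.6, -0. ,  1.1, -0.1]), 'qvel': array([-0.,  0., -0., -0., -0., -0.]), 'tau': array([  0. , -61.3, -25.8,   0.1,   0. ,  -0. ]), 'eef_pos': array([252.3, 571.5, 222.1]), 'tcp_rot': array([-3.1,  0. ,  1.2]), 'ft_force': array([-0.4, -0.1, -0.1]), 'moment': array([ 0.1, -0. , -0. ]), 'opening': 0.9982552443734076}
top [ 327.3  113.3 1768.5]
slicer [272.4 172.3] 0.67 [571.5  18.7 100. ]
carriage_push [294.7 171.1] 0.71 [560.  -58.8 200. ]
flap_knob [303.7 175.7] 0.5 [ 551.  -100.4  135. ]
tray [191.1 262.1] 0.93 [219.3 355.4  12. ]
tray [130.9 233.4] 0.9 [340.  606.6  12. ]
tray [184.8 194.7] 0.71 [497.5 379.2  12. ]
bowl [363.2 202.4] 0.62 [ 449.1 -354.9   45. ]
sauce [349.5 133.6] 0.6 [ 700.7 -272.6  200. ]
jar [349.  135.6] 0.6 [ 716.2 -294.7  100. ]
jar [188.9 149.9] 0.56 [668.1 349.2 100. ]
beaker [140.8 179.2] 0.68 [554.2 542.7 100. ]
side [-531.7 1226.6 1144.1]
slicer [254.4 186.2] 0.85 [472.8  63.6 100. ]
carriage_push [267.8 160.5] 0.6 [447.2  13.6 200. ]
flap_knob [255.5 165. ] 0.78 [531.2 -13.4 135. ]
tray [179.1 298.6] 0.92 [341.8 583.9  12. ]
tray [254.7 277. ] 0.79 [220.1 365.2  12. ]
tray [198.2 251. ] 0.68 [453.  392.2  12. ]
bowl [323.2 155.4] 0.77 [ 444.  -369.5   45. ]
sauce [140.1 247.6] 0.47 [432.8 627.4 200. ]
jar [167.6 209.5] 0.78 [620.6 370.3 100. ]
beaker [141.7 247.3] 0.65 [532.1 559.7 100. ]
beaker [254.5 186.1] 0.22 [473.   62.9 100. ]
```

View pics/top0.png

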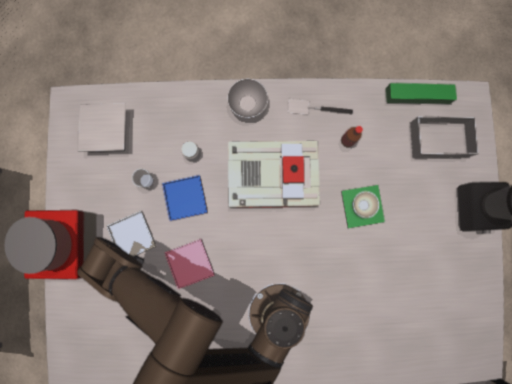

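View pics/side0.png

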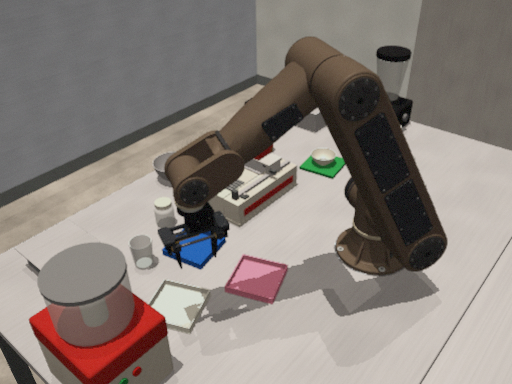

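The top view shows the slicer at cols 228–320, rows 141–208. The carriage is at (293,170) on its right half, so +y runs to the left. The blue tray is at (185,198), the pink and white trays are decoys, and the bowl is at (366,205). I'll go above the slicer for a close look.

```bash
cat >> h.py <<'E'
def row(p,yaw=None,pitch=0,T=None):
    "row values to reach world TCP p, tool down with given yaw"
    T=tool() if T is None else T
    s=T[:3,:3].T@(np.array(p)-T[:3,3])/300
    r=np.zeros(3) if yaw is None else R.from_matrix(T[:3,:3].T@R.from_euler('xyz',[np.pi,0,yaw]).as_matrix()).as_rotvec()/(np.pi/2)
    return np.round(np.r_[s,r],3)
E
python3 - <<'E'
from h import *
np.set_printoptions(precision=3,suppress=True)
c=cam('wrist'); print(np.array(c['mount'])); print(c['mtx'],c['distortion'])
print(env.state()['tcp_rot'])
c=cam('top')
for t in ['tray','slicer','carriage_push']:
  for d in env.outline_of('top',t)[:3]:
    m=np.argwhere(d['region'])[:,::-1].astype(np.float32)
    r=cv2.minAreaRect(m); z={'tray':20,'slicer':100}.get(t,180)
    b=np.array([plane(c,q,z)[:2] for q in cv2.boxPoints(r)]); print(t,d['confidence'],b.mean(0),b.tolist())
P=[400,200,420];Y=1.5708
print(row(P,Y), row([450,-20,450],Y))
E
```

```text
[[   1.       0.001    0.001    0.176]
 [   0.002   -0.967   -0.253  -70.152]
 [   0.001    0.253   -0.967 -162.841]
 [   0.       0.       0.       1.   ]]
[[319.397   0.    251.623]
 [  0.    319.397 187.959]
 [  0.      0.      1.   ]] [-0.009  0.     0.     0.     0.   ]
[-3.142 -0.     1.155]
tray 0.94 [483.762 380.049] [[549.7248210968769, 480.7812414910387], [582.1239722893405, 313.8215548543813], [417.85849859446733, 280.1553088694217], [385.3426995241981, 445.43864061048595]]
tray 0.88 [331.915 604.877] [[374.0620926235233, 712.8358457810451], [435.5373337361681, 560.7014797961983], [289.9095987590816, 497.7398720845703], [228.14947515989326, 648.2302125893957]]
tray 0.56 [215.643 364.823] [[267.3304268742917, 471.1878144835455], [320.9181778340422, 312.4288976313019], [164.0407433584255, 258.9252213868497], [110.28144952283623, 416.75016221371163]]
slicer 0.64 [564.083  11.887] [[704.9497945805111, 192.59742060819292], [699.2115124947505, -175.63902022573376], [422.6282338754047, -165.51954388269235], [429.54420272470605, 196.10837356970254]]
carriage_push 0.59 [552.98  -54.475] [[667.7427242355852, -15.908315012195871], [666.5627884669543, -99.79388610677627], [438.01475578710745, -92.38086400510564], [439.60037614223444, -9.816704658074528]]
[-0.935  0.95  -0.658  0.    -0.    -0.265] [-1.539  1.399 -0.758  0.    -0.    -0.265]
```

>>> send_rows(
  moves=[
    [[0,0,-0.25,0,0,0],[0,0,-0.4,0,0,0],[-0.935,0.95,-0.65,0,0,-0.265],[-0.935,0.95,-0.65,0,0,-0.265],[-0.935,0.95,-0.65,0,0,-0.265],[-0.935,0.95,-0.65,0,0,-0.265],[-0.935,0.95,-0.65,0,0,-0.265],[-0.935,0.95,-0.65,0,0,-0.265],[-0.935,0.95,-0.65,0,0,-0.265],[-0.935,0.95,-0.65,0,0,-0.265],[-0.935,0.95,-0.65,0,0,-0.265],[-0.935,0.95,-0.65,0,0,-0.265]],
  ],
  grip=1,
)

```text
t: 2.15
eef_pos: [399.9, 198.1, 418.5]
tcp_rot: [3.141, -0.0, 1.571]
ft_force: [1.2, -0.4, -1.1]
opening: 0.216
```

```bash
python3 - <<'E'
from h import *
s=env.state();print(s['t'],s['eef_pos'],s['tcp_rot'],s['joints'],row([520,-30,400],1.5708))
E
```

```text
2.15 [399.91629078 198.11887306 418.48113749] [ 3.14083596e+00 -2.84764882e-04  1.57147767e+00] [ 3.11737652e-01  6.85027544e-02  1.64166050e+00  3.98948316e-05
  1.43062187e+00 -1.25974547e+00] [-0.761  0.4    0.062  0.    -0.     0.   ]
```

>>> send_rows(
  moves=[
    [[-0.76,0.4,0.06,0,0,0],[-0.76,0.4,0.06,0,0,0],[-0.76,0.4,0.06,0,0,0],[-0.76,0.4,0.06,0,0,0],[-0.76,0.4,0.06,0,0,0],[-0.76,0.4,0.06,0,0,0],[-0.76,0.4,0.06,0,0,0],[-0.76,0.4,0.06,0,0,0],[-0.76,0.4,0.06,0,0,0],[-0.76,0.4,0.06,0,0,0]],
  ],
)

```text
t: 2.98
eef_pos: [519.4, -26.8, 400.0]
tcp_rot: [3.141, -0.0, 1.572]
ft_force: [0.5, 0.1, 0.4]
opening: 0.006
```

```bash
python3 - <<'E'
from h import *
np.set_printoptions(precision=1,suppress=True)
s=env.state();print(s['t'],s['eef_pos'],s['tcp_rot'])
c=cam('wrist');save(c,'w1.png'); np.savez('w1',T=c['T'],mtx=c['mtx'],distortion=c['distortion'])
for t,z in dict(flap_knob=135,carriage_push=180,slicer=100,bowl=45,sauce=200).items():
    for d in env.look_for('wrist',t)[:2]: print(t,np.array(d['xy']),round(d['confidence'],2),plane(c,d['xy'],z))
for t,z in dict(slicer=100).items():
  for d in env.outline_of('wrist',t)[:1]:
    m=np.argwhere(d['region'])[:,::-1].astype(np.float32)
    b=np.array([plane(c,q,z)[:2] for q in cv2.boxPoints(cv2.minAreaRect(m))]); print(t,b.mean(0),b.tolist())
E
```

```text
2.9833 [519.4 -26.8 400. ] [ 3.1 -0.   1.6]
flap_knob [192.6 179.4] 0.97 [ 549.  -108.5  135. ]
carriage_push [227.8 168.4] 0.7 [524.7 -56.3 180. ]
carriage_push [187.6 183.4] 0.49 [ 543.5 -106.3  180. ]
slicer [285.7 162.9] 0.83 [532.3  22.7 100. ]
bowl [33.5 96.9] 0.75 [ 437.1 -369.1   45. ]
sauce [ 76.  293.1] 0.94 [ 684.3 -253.9  200. ]
slicer [563.8  19.7] [[440.3643700322392, -162.27125623874875], [440.2548738238486, 195.62861877074286], [687.4042675457024, 226.81497898392448], [687.2234945470375, -181.2084931326905]]
```

View pics/w1.png

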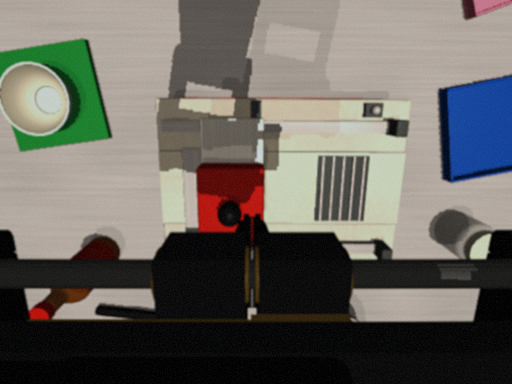

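The wrist view has the robot side up and −y to the left. The slicer's near corners are at (158,98) and (411,100), the red block at cols 198–265 and its knob at (229,213).

```bash
python3 - <<'E'
from h import *
np.set_printoptions(precision=1,suppress=True)
c=dict(np.load('w1.npz'))
im=cv2.imread('pics/w1.png')
cv2.imwrite('pics/w1c.png',cv2.resize(im[85:265,145:425],None,fx=2.8,fy=2.8,interpolation=cv2.INTER_CUBIC))
a=plane(c,(158,98),100);b=plane(c,(411,100),100);print(a,b,np.linalg.norm(a-b),'yaw',np.arctan2(-(b-a)[0],(b-a)[1]))
for q in [(162,228),(405,235)]: print(plane(c,q,100))
print('knob',plane(c,(229,213),228))
for q in [(198,164),(265,164)]: print('blk',plane(c,q,200))
E
```

```text
[ 440.4 -158.1  100. ] [443. 196. 100.] 354.0453885099772 yaw -0.0072980995995797285
[ 634.4 -166.2  100. ]
[646.2 212.1 100. ]
knob [565.4 -52.3 228. ]
blk [515.6 -89.  200. ]
blk [515.6 -11.9 200. ]
```

View pics/w1c.png

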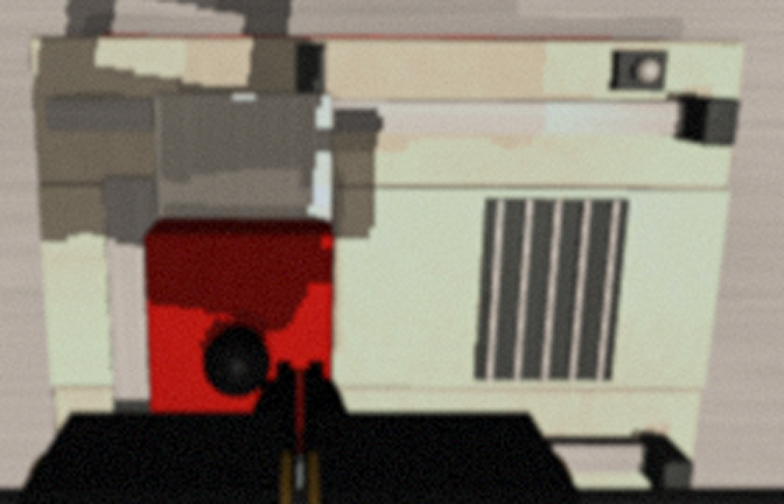

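>>> send_rows(
  moves=[
    [[-0.38,0.16,0.0,0,0,0],[-0.38,0.16,0.1,0,0,0],[-0.38,0.16,0.2,0,0,0],[-0.38,0.16,0.35,0,0,0],[-0.38,0.16,0.5,0,0,0],[-0.38,0.16,0.65,0,0,0],[-0.38,0.16,0.747,0,0,0],[-0.38,0.16,0.747,0,0,0],[-0.38,0.16,0.747,0,0,0],[-0.38,0.16,0.747,0,0,0]],
  ],
)

```text
t: 4.17
eef_pos: [568.2, -141.8, 175.6]
tcp_rot: [-3.141, -0.0, 1.571]
ft_force: [0.5, 0.6, -0.1]
opening: 0.009
```

```bash
python3 - <<'E'
from h import *
np.set_printoptions(precision=1,suppress=True)
s=env.state();print(s['t'],s['eef_pos'],s['tcp_rot'],s['ft_force'])
c=cam('wrist');save(c,'w2.png'); np.savez('w2',T=c['T'],mtx=c['mtx'],distortion=c['distortion'])
E
```

```text
4.1667 [ 568.2 -141.8  175.6] [-3.1 -0.   1.6] [ 0.5  0.6 -0.1]
```

View pics/w2.png

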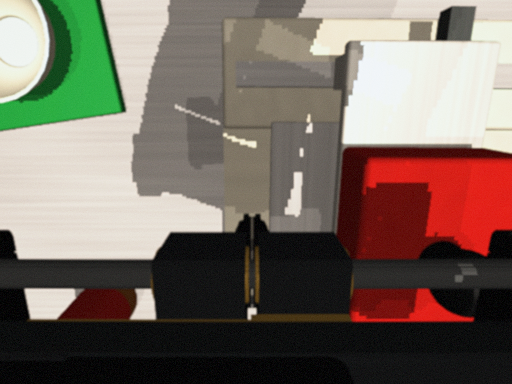

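>>> send_rows(
  moves=[
    [[0.06,0,0,0,0,0],[0.1,0,0,0,0,0],[0.13,0,0,0,0,0],[0.16,0,0,0,0,0],[0.2,0,0,0,0,0],[0.25,0,0,0,0,0],[0.3,0,0,0,0,0],[0.36,0,0,0,0,0],[0.42,0,0,0,0,0],[0.47,0,0,0,0,0],[0.52,0,0,0,0,0],[0.56,0,0,0,0,0]],
  ],
)

```text
t: 5.22
eef_pos: [568.2, 27.6, 176.0]
tcp_rot: [3.14, 0.0, 1.572]
ft_force: [1.3, -2.8, 1.7]
opening: 0.005
```

```bash
python3 - <<'E'
from h import *
np.set_printoptions(precision=1,suppress=True)
s=env.state();print(s['t'],s['eef_pos'],s['tcp_rot'],s['ft_force'],s['qvel'])
E
```

```text
5.2167 [568.2  27.6 176. ] [3.1 0.  1.6] [ 1.3 -2.8  1.7] [ 0.2  0.  -0.  -0.   0.   0.2]
```

>>> send_rows(
  moves=[
    [[0.02,0,0,0,0,0],[0.04,0,0,0,0,0],[0.06,0,0,0,0,0],[0.08,0,0,0,0,0],[0.1,0,0,0,0,0],[0.11,0,0,0,0,0],[0.12,0,0,0,0,0],[0.12,0,0,0,0,0]],
  ],
)

```text
t: 5.88
eef_pos: [567.8, 62.6, 175.5]
tcp_rot: [-3.141, -0.0, 1.571]
ft_force: [-0.6, 0.2, 0.2]
opening: 0.006
```

>>> send_rows(
  moves=[
    [[0.01,0,0,0,0,0],[0.02,0,0,0,0,0],[0.03,0,0,0,0,0],[0.03,0,0,0,0,0]],
  ],
)

```text
t: 6.22
eef_pos: [567.8, 71.7, 175.4]
tcp_rot: [-3.141, -0.0, 1.572]
ft_force: [-0.1, -0.6, -0.2]
opening: 0.007
```

>>> send_rows(
  moves=[
    [[0.01,0,0,0,0,0],[0.02,0,0,0,0,0],[0.03,0,0,0,0,0],[0.03,0,0,0,0,0]],
  ],
)

```text
t: 6.55
eef_pos: [567.9, 73.1, 175.5]
tcp_rot: [-3.14, 0.012, 1.573]
ft_force: [-2.5, -55.0, 2.6]
opening: 0.002
```

```bash
python3 - <<'E'
from h import *
np.set_printoptions(precision=1,suppress=True)
s=env.state();print(s['t'],s['eef_pos'],s['tcp_rot'],s['ft_force'],s['qvel'])
c=cam('wrist');save(c,'w3.png'); np.savez('w3',T=c['T'],mtx=c['mtx'],distortion=c['distortion'])
for t,z in dict(flap_knob=135,carriage_push=200).items():
    for d in env.look_for('wrist',t)[:2]: print(t,np.array(d['xy']),round(d['confidence'],2),plane(c,d['xy'],z))
E
```

```text
6.55 [567.9  73.1 175.5] [-3.1  0.   1.6] [ -2.5 -55.    2.6] [-0. -0.  0.  0. -0. -0.]
flap_knob [ 78.6 188.6] 0.81 [551.6 -42.9 135. ]
flap_knob [477.8 250.3] 0.36 [594.7 228.3 135. ]
carriage_push [358.3 158.9] 0.88 [520.6 119.5 200. ]
carriage_push [ 73.6 190.3] 0.63 [535.3  -7.8 200. ]
```

View pics/w3.png

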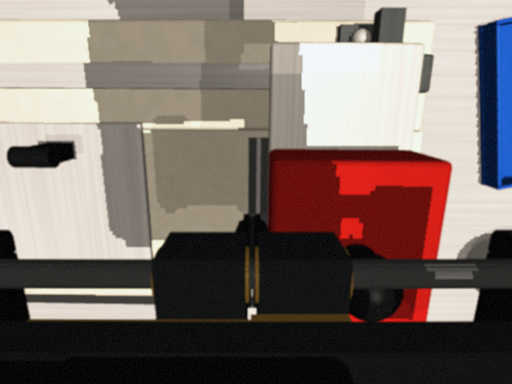

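Pushing now meets 55 N at y=73, so the carriage is against its end stop. The flap is bare, with its knob at (40,155). I'll back off, rise and open the jaws above the flap.

>>> send_rows(
  moves=[
    [[-0.03,0,0,0,0,0],[-0.1,0,0,0,0,0],[-0.2,0,-0.1,0,0,0],[-0.3,0,-0.2,0,0,0],[-0.4,0,-0.3,0,0,0],[-0.5,0,-0.42,0,0,0],[-0.5,0,-0.42,0,0,0],[-0.5,0,-0.42,0,0,0]],
  ],
  grip=-0.2,
)

```text
t: 7.37
eef_pos: [568.5, -71.4, 303.5]
tcp_rot: [3.138, 0.001, 1.569]
ft_force: [-0.5, 0.0, -0.3]
opening: 0.511
```

```bash
python3 - <<'E'
from h import *
np.set_printoptions(precision=1,suppress=True)
s=env.state();print(s['t'],s['eef_pos'],s['tcp_rot'],s['ft_force'],s['opening'])
c=cam('wrist');save(c,'w4.png'); np.savez('w4',T=c['T'],mtx=c['mtx'],distortion=c['distortion'])
for t,z in dict(flap_knob=135,carriage_push=200).items():
    for d in env.look_for('wrist',t)[:2]: print(t,np.array(d['xy']),round(d['confidence'],2),plane(c,d['xy'],z))
for d in env.outline_of('wrist','flap_knob')[:1]:
    ys,xs=np.nonzero(d['region']); print(xs.min(),xs.max(),ys.min(),ys.max())
cv2.imwrite('pics/w4x.png',cv2.resize(cv2.imread('pics/w4.png')[0:260,60:500],None,fx=1.8,fy=1.8,interpolation=cv2.INTER_CUBIC))
E
```

```text
7.3667 [568.5 -71.4 303.5] [3.1 0.  1.6] [-0.5  0.  -0.3] 0.5105825941916452
flap_knob [257.8 167. ] 0.76 [562.7 -65.4 135. ]
carriage_push [457.  157.2] 0.96 [542.  101.3 200. ]
carriage_push [336.3 141.1] 0.26 [528.3  -1.5 200. ]
201 308 115 218
```

View pics/w4x.png

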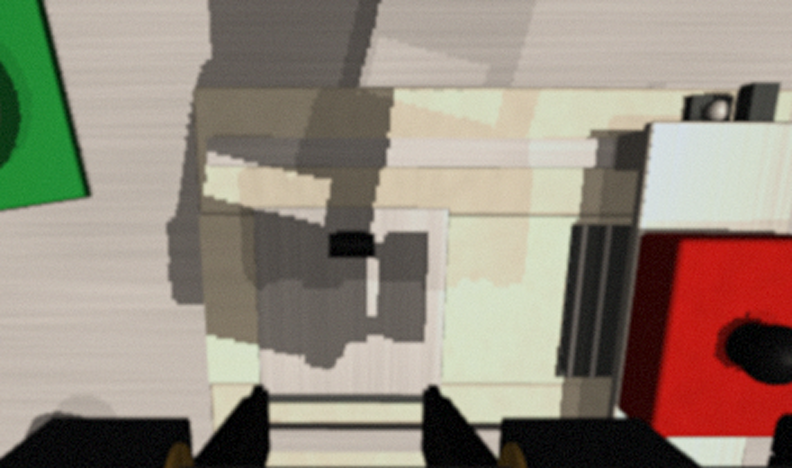

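The flap spans crop x 258–447, y 208–397, and the grip bar is at crop (352,245), i.e. image (255.6,136).

```bash
python3 - <<'E'
from h import *
np.set_printoptions(precision=1,suppress=True)
c=dict(np.load('w4.npz')); f=lambda x,y:(60+(x+.5)/1.8-.5,(y+.5)/1.8-.5)
print('knob',plane(c,f(352,245),140), plane(c,f(329,245),140)[1],plane(c,f(375,245),140)[1])
for n,q in dict(fl=(258,208),fr=(447,208),hl=(260,394),hr=(442,394)).items(): print(n,plane(c,f(*q),105.5))
for n,q in dict(sNL=(197,88),sL=(211,385)).items(): print(n,plane(c,f(*q),100))
E
```

```text
knob [529.7 -68.1 140. ] -81.01293612225946 -55.1343020013946
fl [ 510.4 -125.3  105.5]
fr [510.8  -9.6 105.5]
hl [ 631.3 -129.1  105.5]
hr [631.7  -7.8 105.5]
sNL [ 441.1 -159.4  100. ]
sL [ 626.9 -162.7  100. ]
```

>>> send_rows(
  moves=[
    [[0.01,-0.07,0,0,0,0],[0.01,-0.128,0.1,0,0,0],[0.01,-0.128,0.22,0,0,0],[0.01,-0.128,0.34,0,0,0],[0.01,-0.128,0.45,0,0,0],[0.01,-0.128,0.52,0,0,0],[0.01,-0.128,0.56,0,0,0],[0.01,-0.128,0.59,0,0,0],[0.01,-0.128,0.59,0,0,0],[0.01,-0.128,0.59,0,0,0]],
  ],
)

```text
t: 8.4
eef_pos: [529.5, -66.3, 124.2]
tcp_rot: [-3.141, -0.0, 1.572]
ft_force: [0.6, 0.5, 0.4]
opening: 0.603
```

```bash
python3 - <<'E'
from h import *
np.set_printoptions(precision=1,suppress=True)
s=env.state();print(s['t'],s['eef_pos'],s['tcp_rot'],s['ft_force'],s['opening'])
c=cam('wrist');save(c,'w5.png')
E
```

```text
8.4 [529.5 -66.3 124.2] [-3.1 -0.   1.6] [0.6 0.5 0.4] 0.6026245168077488
```

View pics/w5.png

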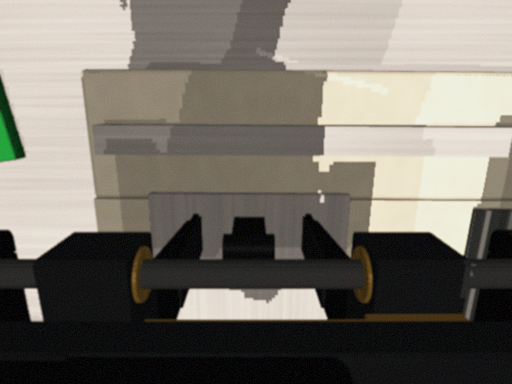

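The bar (cols 223–275) lies between the fingers (cols 200–305), so I close on it.

>>> send_rows(
  moves=[
    [[0,0,0,0,0,0],[0,0,0,0,0,0],[0,0,0,0,0,0],[0,0,0,0,0,0],[0,0,0,0,0,0],[0,0,0,0,0,0],[0,0,0,0,0,0]],
  ],
  grip=1,
)

```text
t: 9.03
eef_pos: [529.7, -67.8, 124.8]
tcp_rot: [3.141, 0.001, 1.571]
ft_force: [-1.8, -8.9, 1.3]
opening: 0.271
```

```bash
python3 - <<'E'
from h import *
np.set_printoptions(precision=3,suppress=True)
s=env.state();print(s['t'],s['eef_pos'],s['ft_force'],s['opening']*95)
r=np.hypot(104,32.5); a0=np.arctan2(32.5,-104)
for th in np.arange(0.1,1.91,.1):
    a=a0-th; print(round(th,1),np.round([(r*np.cos(a)+104)/300,-(r*np.sin(a)-32.5)/300],3))
E
```

```text
9.0333 [529.661 -67.838 124.8  ] [-1.774 -8.906  1.278] 25.72000910485992
0.1 [ 0.013 -0.034]
0.2 [ 0.028 -0.067]
0.3 [ 0.047 -0.098]
0.4 [ 0.07  -0.126]
0.5 [ 0.094 -0.153]
0.6 [ 0.122 -0.177]
0.7 [ 0.151 -0.198]
0.8 [ 0.183 -0.216]
0.9 [ 0.216 -0.231]
1.0 [ 0.251 -0.242]
1.1 [ 0.286 -0.25 ]
1.2 [ 0.322 -0.254]
1.3 [ 0.358 -0.255]
1.4 [ 0.395 -0.252]
1.5 [ 0.43  -0.245]
1.6 [ 0.465 -0.235]
1.7 [ 0.499 -0.221]
1.8 [ 0.531 -0.205]
1.9 [ 0.561 -0.185]
```

>>> send_rows(
  moves=[
    [[-0.004,0.006,-0.017,0,0,0],[-0.004,0.013,-0.034,0,0,0],[-0.004,0.028,-0.067,0,0,0],[-0.004,0.047,-0.098,0,0,0],[-0.004,0.07,-0.126,0,0,0],[-0.004,0.094,-0.153,0,0,0],[-0.004,0.122,-0.177,0,0,0],[-0.004,0.122,-0.177,0,0,0]],
  ],
)

```text
t: 9.7
eef_pos: [567.2, -68.1, 178.9]
tcp_rot: [3.141, 0.0, 1.571]
ft_force: [-2.9, -0.8, 1.9]
opening: 0.271
```

```bash
python3 - <<'E'
from h import *
s=env.state();print(s['t'],s['eef_pos'],s['tcp_rot'],s['ft_force'],s['moment'],s['opening']*95)
E
```

```text
9.7 [567.17114803 -68.13706404 178.8698616 ] [3.14054392e+00 2.60929587e-04 1.57145321e+00] [-2.94518498 -0.7673139   1.86244743] [-0.20986739  0.70710653  0.02756541] 25.760413609678416
```

>>> send_rows(
  moves=[
    [[0,0.029,-0.021,0,0,0],[0,0.061,-0.039,0,0,0],[0,0.094,-0.054,0,0,0],[0,0.129,-0.065,0,0,0],[0,0.164,-0.073,0,0,0],[0,0.2,-0.077,0,0,0],[0,0.236,-0.078,0,0,0],[0,0.273,-0.075,0,0,0],[0,0.308,-0.068,0,0,0],[0,0.343,-0.058,0,0,0],[0,0.377,-0.044,0,0,0],[0,0.409,-0.028,0,0,0]],
  ],
)

```text
t: 10.7
eef_pos: [690.3, -68.6, 188.0]
tcp_rot: [3.137, 0.001, 1.571]
ft_force: [1.2, -2.7, 8.9]
opening: 0.266
```

>>> send_rows(
  moves=[
    [[0,0.008,0.005,0,0,0],[0,0.008,0.005,0,0,0],[0,0.008,0.005,0,0,0]],
  ],
)

```text
t: 10.95
eef_pos: [693.0, -68.6, 186.5]
tcp_rot: [3.136, 0.001, 1.571]
ft_force: [6.1, -1.9, 9.1]
opening: 0.268
```

```bash
python3 - <<'E'
from h import *
s=env.state();print(s['t'],s['eef_pos'],s['tcp_rot'],s['ft_force'],s['moment'],s['opening']*95)
E
```

```text
10.95 [693.01958368 -68.64121258 186.46354319] [3.13562673e+00 1.49545356e-03 1.57136903e+00] [ 6.14176463 -1.92328126  9.06596632] [-0.33983199 -0.7004114   0.03117538] 25.4526734949578
```

>>> send_rows(
  moves=[
    [[0,0,0,0,0,0],[0,0,0,0,0,0],[0,0,0,0,0,0],[0,0,0,0,0,0],[0,0,0,0,0,0],[0,0,-0.05,0,0,0],[0,0,-0.12,0,0,0],[0,0,-0.25,0,0,0],[0,0,-0.37,0,0,0],[0,-0.12,-0.37,0,0,0],[0,-0.25,-0.37,0,0,0],[0,-0.31,-0.37,0,0,0]],
  ],
  grip=0.0,
)

```text
t: 11.95
eef_pos: [595.1, -67.7, 296.0]
tcp_rot: [-3.141, -0.0, 1.571]
ft_force: [0.2, 0.1, 0.0]
opening: 0.497
```

```bash
python3 - <<'E'
from h import *
np.set_printoptions(precision=1,suppress=True)
s=env.state();print(s['t'],s['eef_pos'],s['tcp_rot'],s['ft_force'],s['opening'])
c=cam('wrist');save(c,'w6.png'); np.savez('w6',T=c['T'],mtx=c['mtx'],distortion=c['distortion'])
for d in env.look_for('wrist','insert_center')[:2]: print(np.array(d['xy']),round(d['confidence'],2),plane(c,d['xy'],92))
for q in [[570.5,-68,92],[570.5,-68,70]]: print(proj(c,q))
cv2.imwrite('pics/w6x.png',cv2.resize(cv2.imread('pics/w6.png')[0:300,60:500],None,fx=1.8,fy=1.8,interpolation=cv2.INTER_CUBIC))
E
```

```text
11.95 [595.1 -67.7 296. ] [-3.1 -0.   1.6] [0.2 0.1 0. ] 0.4965390608311092
[248.3 141.1] 0.81 [565.4 -72.   92. ]
[[251.8 145.6]]
[[251.8 143.3]]
```

View pics/w6x.png

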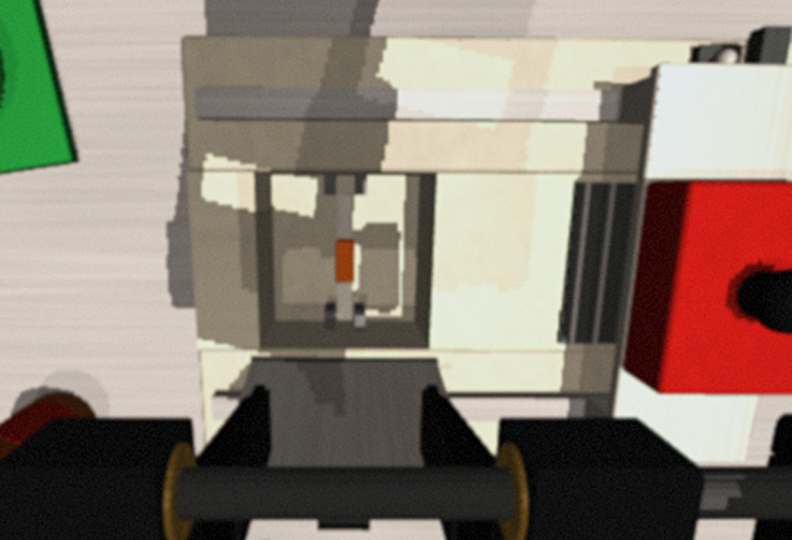

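The orange tab is at image (251,145), which matches the predicted (252,146). The flap stays up. Descending to the tab.

>>> send_rows(
  moves=[
    [[-0.001,-0.082,0.05,0,0,0],[-0.001,-0.082,0.15,0,0,0],[-0.001,-0.082,0.27,0,0,0],[-0.001,-0.082,0.39,0,0,0],[-0.001,-0.082,0.5,0,0,0],[-0.001,-0.082,0.6,0,0,0],[-0.001,-0.082,0.67,0,0,0],[-0.001,-0.082,0.72,0,0,0],[-0.001,-0.082,0.745,0,0,0],[-0.001,-0.082,0.75,0,0,0],[-0.001,-0.082,0.75,0,0,0]],
  ],
)

```text
t: 12.97
eef_pos: [574.1, -68.4, 70.4]
tcp_rot: [-3.141, -0.0, 1.571]
ft_force: [-0.8, 1.2, 0.7]
opening: 0.498
```

>>> send_rows(
  moves=[
    [[0,0,0,0,0,0],[0,0,0,0,0,0],[0,0,0,0,0,0],[0,0,0,0,0,0],[0,0,0,0,0,0],[0,0,0,0,0,0],[0,0,0,0,0,0]],
  ],
  grip=1,
)

```text
t: 13.55
eef_pos: [573.8, -68.4, 70.8]
tcp_rot: [3.141, -0.0, 1.571]
ft_force: [-0.9, 0.8, 2.2]
opening: 0.121
```

```bash
python3 - <<'E'
from h import *
np.set_printoptions(precision=1,suppress=True)
s=env.state();print(s['t'],s['eef_pos'],s['tcp_rot'],s['ft_force'],s['opening']*95)
c=cam('wrist');save(c,'w7.png')
E
```

```text
13.55 [573.8 -68.4  70.8] [ 3.1 -0.   1.6] [-0.9  0.8  2.2] 11.493116933586995
```

Gripped at 11.5 mm, which fits the 12 mm tab. Lifting straight up.

>>> send_rows(
  moves=[
    [[0,0,-0.01,0,0,0],[0,0,-0.03,0,0,0],[0,0,-0.06,0,0,0],[0,0,-0.1,0,0,0],[0,0,-0.15,0,0,0],[0,0,-0.21,0,0,0],[0,0,-0.28,0,0,0],[0,0,-0.36,0,0,0],[0,0,-0.46,0,0,0],[0,0,-0.57,0,0,0],[0,0,-0.69,0,0,0],[0,0,-0.8,0,0,0]],
  ],
)

```text
t: 14.6
eef_pos: [573.2, -68.2, 313.5]
tcp_rot: [3.141, 0.0, 1.571]
ft_force: [1.2, -0.3, -1.3]
opening: 0.126
```

```bash
python3 - <<'E'
from h import *
np.set_printoptions(precision=1,suppress=True)
s=env.state();print(s['t'],s['eef_pos'],s['tcp_rot'],s['ft_force'],s['opening']*95,s['joints'])
for n in ['top','side']:
  c=cam(n);save(c,n+'8.png')
  for d in env.outline_of(n,'tray')[:3]:
    m=np.argwhere(d['region'])[:,::-1].astype(np.float32); col=c['image'][d['region']].mean(0)
    h=cv2.convexHull(m); M=cv2.minAreaRect(m)
    b=np.array([plane(c,q,20)[:2] for q in cv2.boxPoints(M)]); print(n,col,b.mean(0),[np.linalg.norm(b[i]-b[i-1]) for i in (0,1)],b.tolist())
im=np.hstack([cv2.resize(cv2.imread('pics/top8.png')[120:280,120:400],None,fx=1.4*1,fy=1.4),cv2.resize(cv2.imread('pics/side8.png')[100:260,120:400],None,fx=1.4,fy=1.4)])
cv2.imwrite('pics/v8.png',im)
E
```

```text
14.6 [573.2 -68.2 313.5] [3.1 0.  1.6] [ 1.2 -0.3 -1.3] 11.994133827346714 [-0.2  0.3  1.6  0.   1.2 -1.8]
top [190.2 193.1 204.1] [330.2 604.2] [np.float64(173.28117434736427), np.float64(169.70760658988465)] [[377.55820331032226, 717.4909916535187], [441.11271359498505, 560.1331321200853], [282.992343153772, 491.8144230782462], [219.11516457302622, 647.3328213602922]]
top [197.3 153.5 174.6] [213.3 361.1] [np.float64(159.45754440495116), np.float64(158.2631576773797)] [[258.5824158953408, 464.1677960521179], [316.0023873292184, 316.6883942410588], [167.9676982420722, 258.44798287580915], [110.47565522405344, 405.08229942972343]]
side [174.4 116.7 130.8] [212.5 368.7] [np.float64(171.9291142989318), np.float64(203.2578358537529)] [[251.32091163200278, 479.88103703767376], [349.9914925483115, 302.17942112608637], [162.8192185920634, 259.1778459840648], [85.70458012595122, 433.71989448148486]]
side [ 32.5  75.5 135.2] [483.3 385.9] [np.float64(207.63256550330053), np.float64(205.06930339251616)] [[535.4808513636855, 488.9571080207959], [648.2159375472323, 317.65556238538693], [418.2217124688772, 285.8468205933517], [331.35688658659467, 450.94803987695184]]
side [175.1 176.4 165.4] [333.4 598.6] [np.float64(174.02057883558726), np.float64(201.1597551802861)] [[383.82920821326, 696.2349994850166], [467.6388045231595, 513.3656508489909], [271.3493142851886, 505.9440373449536], [210.6619210601708, 679.0230118510336]]
```

View pics/v8.png

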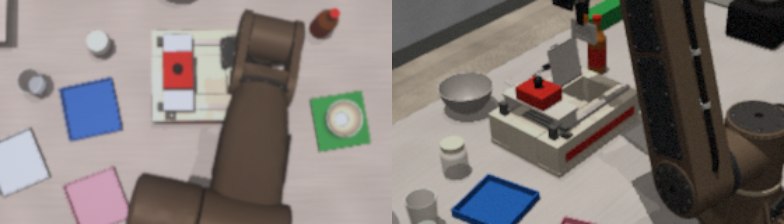

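The flap is standing open, the carriage is parked, and the grid is hanging clear. The blue tray is at about (484,380). I'll cross at height.

>>> send_rows(
  moves=[
    [[0.02,0,-0.03,0,0,0],[0.06,-0.01,-0.03,0,0,0],[0.12,-0.03,-0.03,0,0,0],[0.2,-0.05,-0.03,0,0,0],[0.29,-0.07,-0.03,0,0,0],[0.38,-0.09,-0.03,0,0,0],[0.47,-0.11,-0.03,0,0,0],[0.56,-0.13,-0.03,0,0,0],[0.65,-0.15,-0.03,0,0,0],[0.74,-0.17,-0.03,0,0,0],[0.82,-0.18,-0.03,0,0,0],[0.9,-0.19,-0.03,0,0,0]],
  ],
)

```text
t: 15.8
eef_pos: [515.2, 203.7, 318.9]
tcp_rot: [-3.14, 0.0, 1.572]
ft_force: [0.8, -0.6, -1.6]
opening: 0.128
```

```bash
python3 - <<'E'
from h import *
np.set_printoptions(precision=1,suppress=True)
s=env.state();print(s['t'],s['eef_pos'],s['tcp_rot'],s['ft_force'],s['opening']*95)
c=cam('top'); h=cv2.cvtColor(c['image'],cv2.COLOR_RGB2HSV); m=cv2.inRange(h,(105,120,40),(130,255,255)); m[:,:140]=0;m[:,230:]=0
n,l,st,ce=cv2.connectedComponentsWithStats(m); k=1+st[1:,4].argmax(); q=np.argwhere(l==k)[:,::-1].astype(np.float32)
r=cv2.minAreaRect(q);print(st[k],r); u=plane(c,r[0],15); print('tray',u)
print(row([u[0]+3,u[1],217]), s['eef_pos'])
E
```

```text
15.8 [515.2 203.7 318.9] [-3.1  0.   1.6] [ 0.8 -0.6 -1.6] 12.126181571390797
[ 164  178   40   42 1191] ((182.9176483154297, 198.12942504882812), (37.09510803222656, 34.05808639526367), 77.47119140625)
tray [483.1 386.6  15. ]
[ 0.6 -0.1  0.3  0.   0.   0. ] [515.2 203.7 318.9]
```

>>> send_rows(
  moves=[
    [[0.08,-0.01,0,0,0,0],[0.17,-0.03,0,0,0,0],[0.27,-0.05,0.02,0,0,0],[0.37,-0.07,0.05,0,0,0],[0.46,-0.09,0.1,0,0,0],[0.53,-0.094,0.16,0,0,0],[0.57,-0.094,0.22,0,0,0],[0.59,-0.094,0.28,0,0,0],[0.591,-0.094,0.32,0,0,0],[0.591,-0.094,0.34,0,0,0],[0.591,-0.094,0.34,0,0,0],[0.591,-0.094,0.34,0,0,0]],
  ],
)

```text
t: 16.85
eef_pos: [488.0, 379.0, 217.6]
tcp_rot: [-3.141, 0.0, 1.571]
ft_force: [0.9, 0.5, -1.2]
opening: 0.124
```

```bash
python3 - <<'E'
from h import *
np.set_printoptions(precision=1,suppress=True)
s=env.state();print(s['t'],s['eef_pos'],s['tcp_rot'],s['ft_force'],s['opening']*95)
c=cam('wrist');save(c,'w9.png')
for d in env.outline_of('wrist','tray')[:1]:
    m=np.argwhere(d['region'])[:,::-1].astype(np.float32);M=cv2.minAreaRect(m);print(M,c['image'][d['region']].mean(0),[plane(c,q,20) for q in cv2.boxPoints(M)])
cs=cam('side');save(cs,'s9.png'); print('side grid exp',proj(cs,[s['eef_pos']+[-3,0,-17]]), [ (d['xy'],d['confidence']) for d in env.look_for('side','insert_center')[:2]])
cv2.imwrite('pics/v9.png',np.hstack([cv2.resize(cv2.imread('pics/w9.png'),(440,330)),cv2.resize(cv2.imread('pics/s9.png')[100:310,90:318],(358,330))]))
E
```

```text
16.85 [488.  379.  217.6] [-3.1  0.   1.6] [ 0.9  0.5 -1.2] 11.823230864077967
((253.17706298828125, 162.14312744140625), (140.49977111816406, 147.82460021972656), 80.13418579101562) [ 32.9  76.1 150.6] [array([418.8, 287.3,  20. ]), array([392.6, 445.4,  20. ]), array([550.1, 481.8,  20. ]), array([582.8, 305.9,  20. ])]
side grid exp [[189.5 201.8]] [([191.3, 202.4], 0.57)]
```

View pics/v9.png

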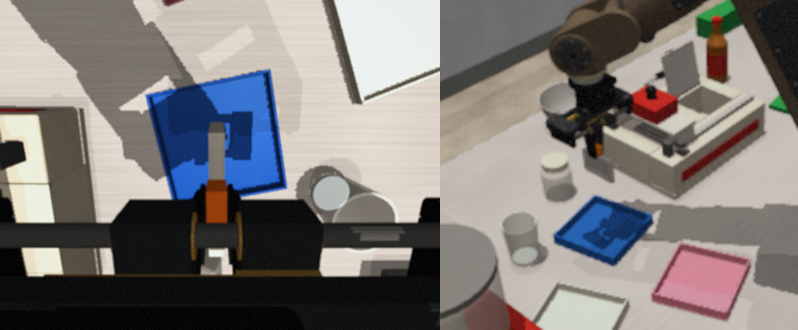

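The wrist view puts the tray's centre at about (486,380), and the grid hangs upright over it at about (485,379). In the side view the flap is up, the carriage parked, and the jar and beaker stand untouched. I'll let it settle, then hand in.

>>> send_rows(
  moves=[
    [[0,0,0,0,0,0],[0,0,0,0,0,0],[0,0,0,0,0,0],[0,0,0,0,0,0],[0,0,0,0,0,0],[0,0,0,0,0,0]],
  ],
)

```text
t: 17.55
eef_pos: [488.3, 378.8, 217.5]
tcp_rot: [-3.142, -0.0, 1.571]
ft_force: [0.2, 0.3, -1.4]
opening: 0.123
```

```bash
python3 -c "
from h import *
s=env.state();print(s['t'],s['eef_pos'],s['qvel'],s['opening']*95,env.job_done())"
```

```text
the job is handed in; nothing more can be done
17.55 [488.26284172 378.84952957 217.54601852] [-7.68315767e-04  1.58855291e-03 -6.85123199e-04  8.69347501e-04
  3.76077361e-04 -1.17498646e-05] 11.655769825086228 None
```

The job is handed in at 17.5 s: the carriage is parked, the flap is open, and the arm is holding the grid over the blue tray.

- **Carriage:** I pushed it until it met the end stop. The wrist force reached 55 N there, below the 120 N limit. Pictures afterwards show it still parked.
- **Flap:** I pinched the grip bar and swung it to about 1.8 rad. It is still standing open in the last side view.
- **Grid:** I gripped it by the orange tab (jaws at 11.7 mm on a 12 mm tab) and drew it straight up. By my estimate its centre is at (485, 379, 200) mm, with the tray's centre measured at (486, 380). It is upright and the arm is practically at rest.
- **Bystanders:** none looks disturbed in the pictures. I judged this by eye and did not measure their positions again at the end.
- **Disagreements:** one late top-view reading put the tray's centre at y = 387 mm. The arm was probably hiding part of the tray, so I used the earlier top view and the close-up wrist view, which agreed. The side view's network found the grid within 2 pixels of where I expected it.

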